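Jack up the edge of a marble top and hold it

ROBOT

A 6-joint arm with a two-finger parallel gripper is mounted at the origin on the work surface. World frame = base frame: x ahead of the robot, y to its left, z up, the work surface at z = 0. Lengths are in m, angles in rad, forces in N, time in s.
With the tool pointing down it reaches from about 0.275 to 1 m from the base axis. Payload 8.4 kg.
Tool frame: the origin (TCP) lies on the centre line of the jaws, within the pads' length; the fingertips stand 17 mm ahead of it and the grasp point (between the pads) lies 2 mm behind it (bot.tcp_to_tips is the z of the fingertips in the tool frame, in m); z points along the fingers, y is the line along which they close (so a half turn about z gives the same grasp; the last joint's range is limited). The gripper opens to 85 mm and grips with 20 to 120 N. Pads are 22 mm wide; open, the fingers measure 114 mm over their backs; the gripper's body (76 mm by 85 mm) begins 54 mm behind the grasp point. The pads swing forward as they close: fully open they stand 13 mm farther back than shut.
Start: joints at [1.223, 0.353, 1.633, -0, 1.155, -0.002], TCP at [0.212, 0.588, 0.248] pointing down, gripper open.
Joint ranges: [-2.63, 2.63], [-0.92, 2.1], [0.06, 2.66], [-1.3, 4.44], [0, 2.69], [-3.02, 3.02]. Speed limits (rad/s): [2.22, 2.22, 2.79, 3.14, 3.14, 3.14].

INTERFACE

Orientations are given as a unit quaternion [x, y, z, w].
In Python, from workcell import bot, hand, kinematics, get_obs, vision, hand_in gives the robot as it stands. The module is installed in compiled form; this text tells all that it offers. Calls block until the motion is done:
- bot.reach(position, orientation): joint-space move of the TCP to a pose.
- bot.servo_line(position, ori=None, velocity=0.15): straight line of the TCP; ori=None keeps the orientation; velocity is the mean speed in m/s.
- bot.goto_joints(angles): joint-space move.
- hand.move_gripper(opening, strength=None): finger opening in m; strength is the grip in N (None keeps the last); returns when the fingers have stopped.
- bot.dwell(seconds).
- kinematics.solve_ik(position, orientation): joint angles nearest the present ones, or None.
- get_obs(): the state.
- vision.read_camera(name): name is "scene" or "top" or "wrist"; returns a dict with "frame" (420x560x3 uint8, red, green, blue), "intrinsics" (3x3 intrinsics, pixels), "view" (4x4, takes a point from world to camera coordinates). Camera axes: x right, y down, z forward; pixel columns grow to the right and rows downward; lengths in m; the calibration is good to about 2 mm. A picture is of the moment at which its call begins. There is no depth.
A pose or a line that the arm cannot do raises bot.IKError and nothing moves.
- hand_in(): hands the job in; it is judged then, once.
The state is a dict: "time_s": time; "joint_pos": joint angles; "joint_vel": joint speeds; "joint_efforts": joint torques, N m; "position": TCP position; "orientation": TCP orientation; "wrist_force": force on the tool from outside, world axes, zero at the start; "ft_torque": the same for the moment, N m; "gripper_width": finger opening in m; "grip_force": force on a finger pad.
Only numpy, scipy, OpenCV 4.12 (cv2) and the standard library are available. Lean on these libraries where they do the work, as an engineer would, in place of code of your own. Each camera call takes 0.05 s, during which the arm holds its last target. There are 200 camera calls.

TASK

Stand the ratchet toe jack on the bench square to the front edge of the marble top, with its toe right under the crayon cross, and pump its lever in full strokes until that edge has risen at least 15 mm, but not more than 30 mm, off the front batten. Lift with the jack alone, do not push the marble with the gripper, and leave the other things where they are. A sling has to be passed under the edge, so finish while holding: the program ends with the lever pressed all the way down and kept there, not let go.

Things in the scene. Friction and masses are not known exactly. Their poses are not given: they have to be found in the camera images.
- slab: polished marble top, about 5 kg, 300 (its x) x 340 (its y) x 20 mm, face up on two battens 32 mm high: underside 32, upper face 52 mm above the bench. A 100 x 100 notch is cut from its far corner (+x, +y). Origin at the middle of its front edge (the 340 mm edge nearest the robot, the one to raise), on the underside; x runs from there in over the slab, y along the edge, z up
- lift_mark (a point): the lift point: dark crayon cross on the slab's upper face, 26 mm in from the front edge and 20 mm to -y of its middle; a stroke runs on down the edge's face. Point on the upper face, 52 mm above the bench at the start; the toe goes under the slab right below it. Its gain in height is how far the edge has been raised
- front_batten: timber batten nearer the front edge, 30 wide, 300 long, 32 mm high, fixed. It begins about 65 mm in from the slab's front edge, so under the overhanging edge is a gap 65 mm deep and 32 mm high. Origin at the middle of its underside, y along its length. A second such batten lies 170 mm farther in, where the slab's far part stays down
- jack: ratchet toe jack, loose, grey steel, 0.95 kg, on its base plate. Origin on the plate's underside below the housing; x to the toe, z up; the lever sticks out to -x. Plate 6 thick, 70 wide (y), x -95 to +90 mm. Upright housing x -28 to +34, y -19 to +19, top 125 mm up. It balances about under the housing, so it is carried by the housing, gripped across y near the top
- jack_grip (a point): point in the jack's housing straight above the jack's origin, 100 mm above the plate's underside and 25 mm below the housing's top: where the housing, 38 mm across the jack's y, is taken from above. Axes as the jack's
- toe (a point): middle of the rubber-faced top of the toe, the jack's low lifting saddle: 68 mm ahead (+x) of the jack's origin; with the jack let down 22 mm above the plate's underside, so 10 mm below the slab. Toe 36 mm wide, x 33 to 92 mm; it rises straight up. The upright housing and rack behind it end at x = 34 mm, so with the toe under the cross they stay 8 mm off the slab's edge
- jack_rack (a joint): how far the toe has been jacked up, m: 0 let down (its start), at most 0.045. A catch keeps it from sinking and holds it at steps of 8 mm (0.008, 0.016, ...)
- jack_lever (a joint): pump lever, rad: 0 fully up (its spring returns it), 0.62 fully down on its stop. Only full strokes gain: a press to the bottom raises the toe 10 mm or a little more; let up fully, it settles back about 2 mm on the next 8 mm step. A press that ends short of 0.56 may fall back to where it was. The first 2 mm are slack, and the first stroke only brings the toe up to the stone
- lever_pad (a point): middle of the upper face of the lever's flat rubber grip (78 long, 28 wide, 18 mm thick), 125 mm from the pivot, which is 20 mm behind (-x) and 90 mm above the jack's origin. Lever up: 105 mm behind the pivot, 158 above the bench, sloping 0.5 rad; down: 126 behind, 84 above. Pressed from above: 4 N unloaded, 8 to 12 N with the slab on; over 15 N unloaded may tip the jack
- rubbing_block: abrasive rubbing brick with a wooden back, 100 x 50 x 42, bystander; origin at the middle of its underside
- wax_tin: short steel tin, diameter 84, height 60, bystander; origin at the middle of its underside
- wedge: small timber wedge 110 x 36 x 26 lying on the marble top to the -y side of the cross, bystander; origin at the middle of its underside
- honing_pad: hand honing pad 90 x 55 x 26 lying on the marble top, well to the +y side of the cross, bystander; origin at the middle of its underside
- sample_tile: loose marble sample tile 100 x 100 x 12, bystander; origin at the middle of its underside

How it is judged:
On the way, in this order (a step that is already met when the one before it is completed fails the run):
1. the jack stands flat on the bench, square to the edge, its toe under the cross and still clear of the slab (horizontal distance between toe and lift_mark below 0.015 m and angle between the x axis of jack and the x axis of slab, either way round below 0.26 rad and angle between jack's own z axis and vertical below 0.06 rad and height (world z) of jack below 0.004 m and contact force between jack and slab below 0.5 N), for 0.3 s.
2. the first bite of the jack lifts the edge off the front batten (horizontal distance between toe and lift_mark below 0.02 m and angle between the x axis of jack and the x axis of slab, either way round below 0.26 rad and angle between jack's own z axis and vertical below 0.06 rad and height (world z) of jack below 0.004 m and height (world z) of lift_mark above 0.055 m and contact force between jack and slab above 5 N), for 0.1 s.
At the end, for the whole second after the job is handed in: Jack flat and square to the edge (0.26 rad), toe within 20 mm of the cross and carrying the edge; cross 12.5 to 32.5 mm higher than at the start, slab off the front batten, tilted under 0.17 rad, at rest; lever pressed beyond 0.56 rad by the robot, which does not touch the slab (horizontal distance between toe and lift_mark below 0.02 m and angle between the x axis of jack and the x axis of slab, either way round below 0.26 rad and angle between jack's own z axis and vertical below 0.06 rad and height (world z) of jack below 0.004 m and height (world z) of lift_mark between 0.0645 and 0.0845 m and value of joint jack_lever above 0.56 rad and contact force between any of the fingers, the arm and jack above 1.5 N and contact force between jack and slab above 8 N and contact force between slab and front_batten below 0.3 N and angle between slab's own z axis and vertical below 0.17 rad and contact force between each of the fingers, the arm and slab below 0.5 N and linear speed of slab below 0.02 m/s); the arm keeps its last pose, push and grip.
It fails at once if the robot pushes on the marble (contact force between any of the fingers, the arm and slab above 4 N).
It fails at once if another thing is shifted by more than 30 mm (distance of any of rubbing_block, wax_tin, wedge, honing_pad, sample_tile from where it was at the start of the episode above 0.03 m).
It also fails if it takes over 67 s, if anything falls off the work surface, if the arm or the gripper's body presses on something with over 40 N, if the wrist force passes 120 N, or if a joint passes its speed limit or range.

## Working session

There is one attempt and no reset: what is moved stays moved. The work goes in short steps, each a Python script; the robot and the scene stay as the last script left them, time stands still between calls to the robot, and variables do not carry over. Pictures are saved under pics/ and viewed, at most 10 in all, crops included, and the job is handed in when it is done.

```bash
mkdir -p pics
cat > h.py <<'E'
import numpy as np, cv2
from workcell import bot, hand, kinematics, get_obs, vision, hand_in
def shot(name, fn=None, crop=None, k=1):
    r=vision.read_camera(name); f=r["frame"][:,:,::-1].copy()
    if fn:
        if crop: x0,y0,x1,y1=crop; f=f[y0:y1,x0:x1]
        if k!=1: f=cv2.resize(f,None,fx=k,fy=k,interpolation=cv2.INTER_CUBIC)
        cv2.imwrite("pics/"+fn,f)
    return r
def world(r,u,v,z):
    K=np.array(r["intrinsics"]);T=np.array(r["view"]);R,t=T[:3,:3],T[:3,3]
    d=R.T@np.linalg.inv(K)@np.array([u,v,1.]); c=-R.T@t
    return c+d*(z-c[2])/d[2]
def proj(r,p):
    T=np.array(r["view"]);q=np.array(r["intrinsics"])@(T[:3,:3]@np.array(p)+T[:3,3]); return q[:2]/q[2]
E
python3 - <<'E'
from h import *
import pickle
a=shot("top","top1.png",k=1.4);b=shot("scene","scene1.png",k=1.4)
pickle.dump((a,b),open("cams.pkl","wb"))
print(get_obs())
for r in(a,b):
    T=np.array(r["view"]);print(-T[:3,:3].T@T[:3,3]);print(np.array(r["intrinsics"]))
E
```

```text
{'time_s': 0.1, 'joint_pos': array([ 1.22259977e+00,  3.53564781e-01,  1.63406733e+00, -1.47205290e-05,
        1.15519427e+00, -2.36850884e-03]), 'joint_vel': array([-0.00058022, -0.0020994 , -0.00193877, -0.0002493 , -0.00126619,
        0.00019609]), 'joint_efforts': array([-5.30449015e-04, -6.06358552e+01, -3.42822039e+01, -3.58239902e-05,
        3.93324124e-03, -2.34503335e-05]), 'position': array([0.21170624, 0.58761847, 0.24764231]), 'orientation': array([ 1.72050682e-01,  9.85087906e-01, -6.08585864e-04, -1.00943924e-04]), 'wrist_force': array([-0.45899403, -0.21557079, -0.02474713]), 'ft_torque': array([ 0.04037179,  0.02544406, -0.00899615]), 'grip_force': 0.0, 'gripper_width': 0.08537749199140397}
[ 0.32293603 -0.02183858  1.47824489]
[[485.22082355   0.         284.85778851]
 [  0.         485.22082355 210.7610651 ]
 [  0.           0.           1.        ]]
[ 1.46150402 -0.66531981  0.802261  ]
[[456.93139743   0.         274.25229731]
 [  0.         456.93139743 205.85762049]
 [  0.           0.           1.        ]]
```

View pics/top1.png

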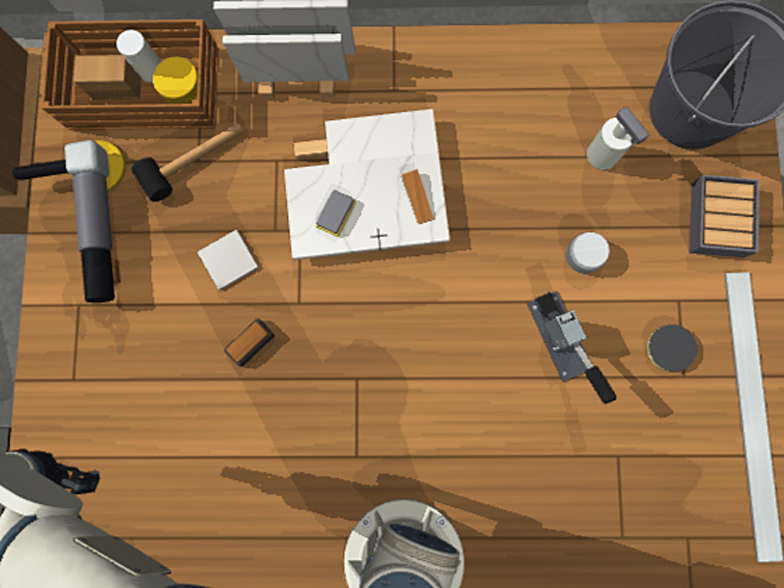

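View pics/scene1.png

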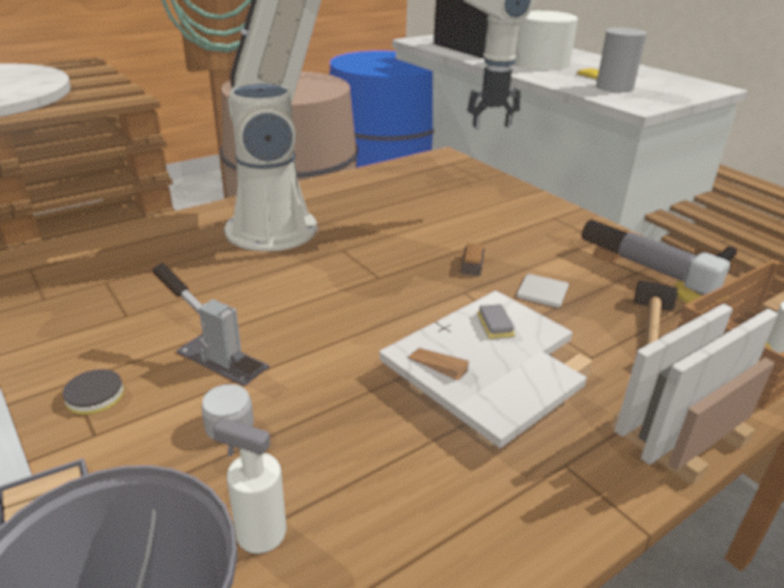

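The top view shows the slab with the cross at about (379,237) and the jack at about (567,335), with its toe pointing up-left and its lever down-right. I'll take an enlarged crop of both.

Run:
```python
from h import *
import pickle
a,b=pickle.load(open("cams.pkl","rb"))
f=a["frame"][:,:,::-1]
c=lambda x,y,w,h,k:cv2.resize(f[y:y+h,x:x+w],None,fx=k,fy=k,interpolation=cv2.INTER_CUBIC)
cv2.imwrite("pics/c.png",np.hstack([c(370,200,75,100,5),np.pad(c(200,140,130,50,3),((0,350),(0,0),(0,0)))]))
```

```text
(no output)
```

View pics/c.png

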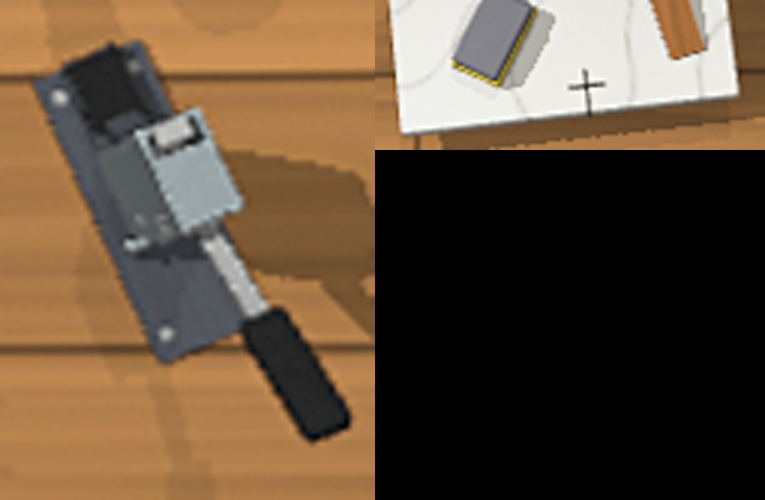

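The crop shows the housing top corners at (135,130), (200,108), (243,207) and (178,232). The plate corners are at (33,85), (143,40) and (165,362). The cross is at (587,87), and the front upper edge runs from (402,133) to (739,95).

```bash
cat > est.py <<'E'
from h import *
import pickle
a,b=pickle.load(open("cams.pkl","rb"))
J=lambda u,v,z:world(a,(u+.5)/5-.5+370,(v+.5)/5-.5+200,z)
S=lambda u,v:world(a,(u-375+.5)/3-.5+200,(v+.5)/3-.5+140,.052)
h=[J(*p,.125) for p in((135,130),(200,108),(243,207),(178,232))]
hc=np.mean(h,0); ax=h[0]+h[1]-h[2]-h[3]; y1=np.arctan2(ax[1],ax[0])
p=[J(*q,.006) for q in((33,85),(143,40),(165,362))]
d=p[0]-p[2]; y2=np.arctan2(d[1],d[0])
pc=(p[1]+p[2])/2
cross=S(587,87);L=S(402,133);R=S(739,95); e=L-R; sy=np.arctan2(e[1],e[0])-np.pi/2
print("house",hc,y1,"plate",pc,y2,np.linalg.norm(d))
u=lambda t:np.array([np.cos(t),np.sin(t),0])
print("origin from house",hc-.003*u(y1),"from plate",pc+.0025*u(y2))
print("cross",cross,"edge len",np.linalg.norm(e),"slab yaw",sy,"cross from edge",(L+R)/2+.026*u(sy)-.02*u(sy+np.pi/2))
E
python3 est.py
```

```text
house [ 0.4725534  -0.33589798  0.125     ] 0.3614392576343971 plate [ 0.46745571 -0.34156588  0.006     ] 0.40929759528821447 0.18358430695468153
origin from house [ 0.46974724 -0.33695885  0.125     ] from plate [ 0.46974921 -0.34057097  0.006     ]
cross [0.68013873 0.05036345 0.052     ] edge len 0.3406214478780058 slab yaw 0.10531272473110653 cross from edge [0.68041094 0.04985892 0.052     ]
```

```bash
cat >> h.py <<'E'
def q(phi): return [np.cos(phi/2),np.sin(phi/2),0,0]
def st(m=""):
    o=get_obs(); print(m,"t%.2f"%o["time_s"],np.round(o["position"],4),"F",np.round(o["wrist_force"],1),"w%.4f g%.1f"%(o["gripper_width"],o["grip_force"])); return o
E
python3 - <<'E'
from h import *
P=np.array([.4697,-.3385]);y=.40
bot.reach([*P,.24],q(y)); st("above")
bot.servo_line([*P,.098],velocity=.12); st("down")
hand.move_gripper(.03,80); st("grip")
bot.servo_line([*P,.103],velocity=.05); st("lift")
bot.servo_line([*P,.20],velocity=.12); st("up")
shot("scene","s2.png",crop=(80,100,400,340),k=2.4)
E
```

```text
above t3.46 [ 0.4701 -0.338   0.24  ] F [-0.4  0.5  0.3] w0.0857 g0.0
down t4.79 [ 0.4702 -0.3388  0.0987] F [0.1 0.7 0.5] w0.0850 g0.0
grip t5.30 [ 0.4697 -0.3384  0.0985] F [-1.9  3.   4.7] w0.0372 g80.1
lift t5.55 [ 0.4692 -0.3382  0.1025] F [ 0.6  0.4 -9.7] w0.0371 g81.5
up t6.51 [ 0.4692 -0.3381  0.1991] F [-0.6  0.7 -9.4] w0.0371 g81.4
```

View pics/s2.png

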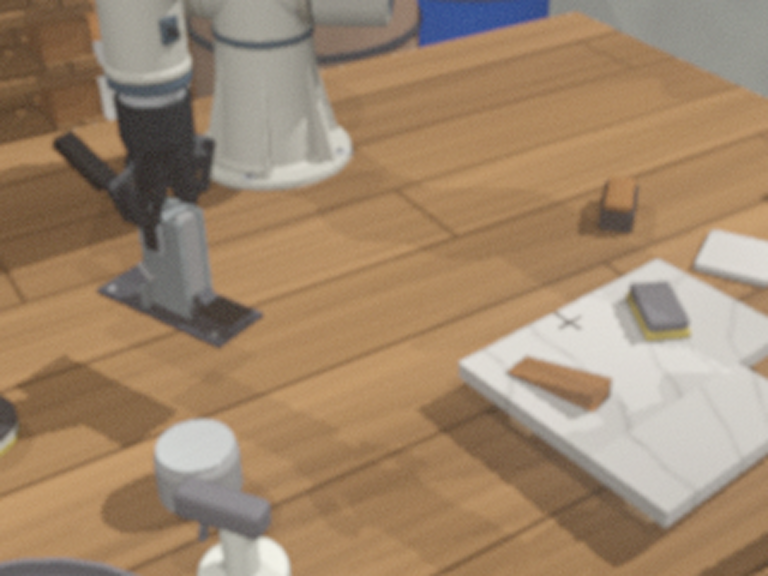

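The jack hangs level in the grip, with the cross at (569,320) and the toe pointing ahead. I'll carry it to the standoff, then go in low.

Run:
```python
from h import *
y=.105;u=np.array([np.cos(y),np.sin(y)])
c=np.array([.6802,.0502]); T=c-.068*u; S=T-.11*u
bot.reach([*S,.19],q(y)); st("standoff")
bot.servo_line([*S,.1025],velocity=.1); st("low")
shot("scene","s3.png",crop=(200,120,440,300),k=3.2)
```

```text
standoff t7.95 [0.5035 0.0309 0.19  ] F [-0.4 -0.1 -9.2] w0.0372 g81.3
low t8.97 [0.5038 0.0315 0.103 ] F [  0.4  -0.2 -10.3] w0.0370 g81.3
```

View pics/s3.png

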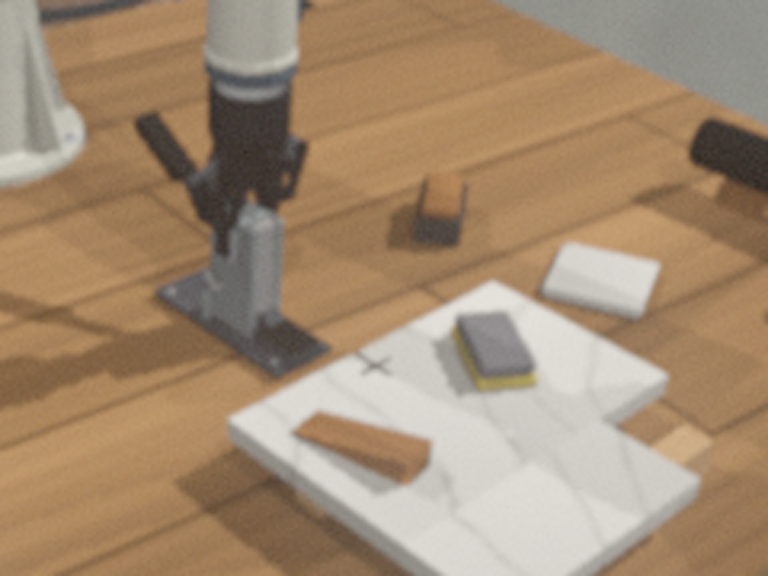

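The jack is in front of the cross (375,363), square to the edge and low. Now I'll slide it in, set it down, let go and check from above.

Run:
```python
from h import *
y=.105;u=np.array([np.cos(y),np.sin(y)])
c=np.array([.6802,.0502]); T=c-.068*u
bot.servo_line([*T,.102],velocity=.08); st("in")
for z in (.0995,.0985,.0975,.0965):
    bot.servo_line([*T,z],velocity=.03); o=st("dn")
    if o["wrist_force"][2]>-4: break
hand.move_gripper(.085); st("open")
bot.servo_line([*T,.22],velocity=.15)
# step aside for the top camera
bot.reach([.42,.0,.30],q(.105)); st("away")
r=shot("top","t4.png",crop=(210,120,330,210),k=6)
import pickle;pickle.dump(r,open("t4.pkl","wb"))
```

```text
in t10.55 [0.612  0.043  0.1019] F [-0.7 -0.4 -8.9] w0.0372 g81.3
dn t10.80 [0.6122 0.043  0.0993] F [ 0.1 -0.3 -9.6] w0.0371 g81.3
dn t11.05 [0.6126 0.0431 0.0986] F [-0.2  0.8 -8.3] w0.0375 g81.4
dn t11.30 [0.6127 0.0432 0.0985] F [-5.9  1.2  5.1] w0.0368 g82.8
open t11.83 [0.6127 0.0431 0.0975] F [-0.2  0.6 -0.7] w0.0852 g0.0
away t13.66 [4.210e-01 1.000e-04 2.999e-01] F [ 1.6  0.3 -0.7] w0.0855 g0.0
```

View pics/t4.png

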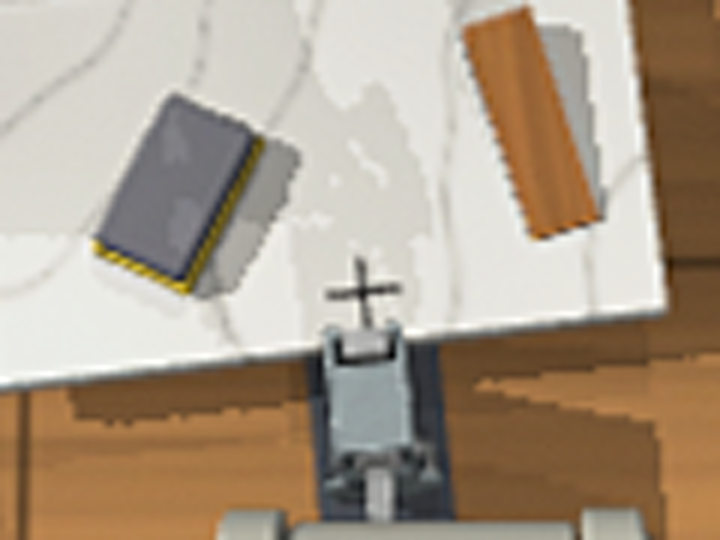

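The jack is under the edge. The housing top corners are at about (323,340), (401,325), (412,438) and (332,452), and the cross is at (363,293). The front edge runs (0,387)–(665,310).

Run:
```python
from h import *
import pickle
r=pickle.load(open("t4.pkl","rb"))
J=lambda u,v,z:world(r,(u+.5)/6-.5+210,(v+.5)/6-.5+120,z)
h=[J(*p,.125) for p in((323,340),(401,325),(412,438),(332,452))]
ax=h[0]+h[1]-h[2]-h[3];y=np.arctan2(ax[1],ax[0]);hc=np.mean(h,0)
pl=[J(*p,.006) for p in((310,355),(320,515),(438,345),(453,515))]
d=pl[0]-pl[1]+pl[2]-pl[3]
c=J(363,293,.052);e=J(0,387,.052)-J(665,310,.052)
o=hc-.003*np.array([np.cos(y),np.sin(y),0]);print(o,y,"plateyaw",np.arctan2(d[1],d[0]))
pm=(pl[1]+pl[3])/2;print("plate mid",pm)
s=np.arctan2(e[1],e[0])-np.pi/2;print("cross",c,s)
print("toe err",(o+.068*np.array([np.cos(.1),np.sin(.1),0])-c)[:2])
```

```text
[0.61294269 0.04522799 0.125     ] 0.08657715478110677 plateyaw 0.0731698430636875
plate mid [0.57529649 0.04141326 0.006     ]
cross [0.68092204 0.05111937 0.052     ] 0.10837765813718336
toe err [-0.00031906  0.00089729]
```

```bash
cat >> h.py <<'E'
O=np.array([.6127,.0440]);Y=.098
def tip(th,up=0):
    a=.575-th; x=-.02-.1253*np.cos(a); z=.09+.1253*np.sin(a)
    z+=.011*abs(np.tan(.5-th))+bot.tcp_to_tips+up
    return [O[0]+x*np.cos(Y),O[1]+x*np.sin(Y),z]
def press(fmax,v=.06):
    for th in(.1,.25,.4,.52): bot.servo_line(tip(th),q(Y),velocity=v); st("th%.2f"%th)
    n=0
    while n<14:
        bot.servo_line(tip(.56,-.001*n),q(Y),velocity=.03); n+=1
        o=st("b%d"%n)
        if o["wrist_force"][2]>fmax and n>3: break
def release(v=.1):
    for th in(.4,.2,0): bot.servo_line(tip(th),q(Y),velocity=v)
    bot.servo_line(tip(0,.015),q(Y),velocity=v); st("up")
E
python3 - <<'E'
from h import *
print(bot.tcp_to_tips)
hand.move_gripper(0,40)
bot.reach(tip(0,.05),q(Y)); bot.servo_line(tip(0,.012)); st("ready")
press(11)
shot("scene","s5.png",crop=(200,120,440,300),k=3.2)
E
```

```text
0.017
ready t15.37 [0.4879 0.0315 0.194 ] F [ 0.  -0.4  0.7] w-0.0000 g0.0
th0.10 t15.93 [0.4818 0.0311 0.1689] F [-0.5 -0.   3.3] w0.0002 g1.1
th0.25 t16.43 [0.4747 0.0305 0.1497] F [1.4 0.1 2.8] w0.0001 g1.6
th0.40 t16.92 [0.4698 0.03   0.13  ] F [ 0.  -0.1  2.7] w0.0001 g1.5
th0.52 t17.33 [0.4684 0.0298 0.1143] F [ 1.2 -0.4  3.8] w0.0002 g1.9
b1 t17.63 [0.4682 0.0298 0.1097] F [0.6 0.5 3.7] w-0.0002 g2.0
b2 t17.88 [0.4682 0.0298 0.1087] F [0.1 0.2 3.7] w-0.0001 g2.1
b3 t18.13 [0.4682 0.0298 0.1075] F [0.8 0.9 4.4] w-0.0000 g2.1
b4 t18.38 [0.4682 0.0298 0.1065] F [0.8 0.5 4.2] w0.0003 g2.2
b5 t18.63 [0.4682 0.0298 0.1056] F [0.9 0.3 4.7] w0.0000 g2.3
b6 t18.88 [0.4682 0.0298 0.1046] F [ 0.6 -0.1  4.4] w-0.0002 g2.4
b7 t19.13 [0.4682 0.0298 0.1036] F [1.5 0.1 5.2] w0.0002 g2.5
b8 t19.38 [0.4682 0.0298 0.1026] F [0.8 1.  5. ] w-0.0000 g2.8
b9 t19.63 [0.4683 0.0298 0.1019] F [-0.2 -1.   8.3] w-0.0002 g4.3
b10 t19.88 [0.4684 0.0298 0.1013] F [-2.2 -0.5 16.3] w0.0000 g8.4
```

View pics/s5.png

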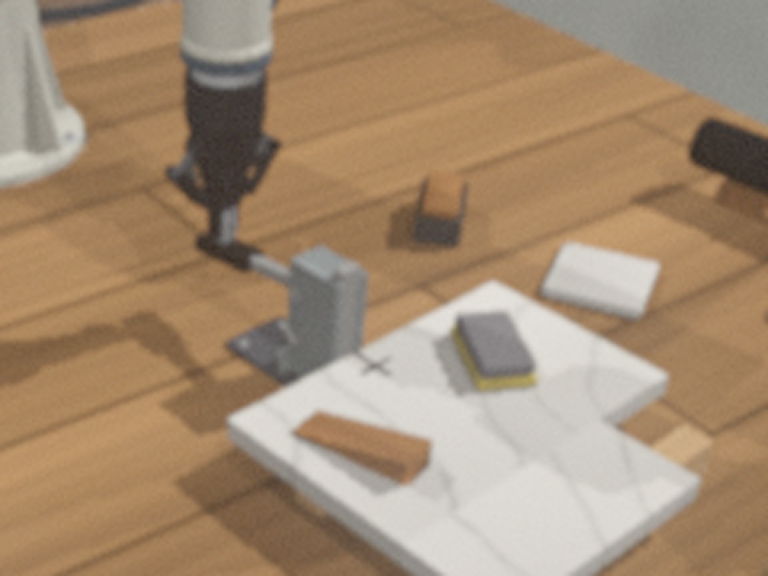

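The lever is fully down at its stop, with the tip at (222,240), and the jack is standing flat. Next comes stroke 2, ending against the same stop. I'll measure the lift from the front corner and cross pixels.

```bash
sed -i 's/n>3: break/o["position"][2]<.1035: break/' h.py
python3 - <<'E'
from h import *
release(); press(15)
release(); press(15)
shot("scene","s6.png",crop=(200,120,440,300),k=3.2)
E
```

```text
up t21.52 [0.4879 0.0317 0.1959] F [ 0.6  0.4 -0.3] w0.0001 g0.0
th0.10 t22.14 [0.4818 0.0311 0.1688] F [-0.4  0.1  3. ] w0.0002 g1.1
th0.25 t22.63 [0.4749 0.0304 0.1498] F [2.  1.2 3.8] w0.0001 g2.0
th0.40 t23.12 [0.47   0.03   0.1302] F [-0.3  0.4  9.4] w-0.0000 g4.5
th0.52 t23.54 [0.4681 0.0298 0.1143] F [-1.   0.   8.5] w0.0000 g4.7
b1 t23.84 [0.4679 0.0298 0.1099] F [-1.4  0.3 10. ] w-0.0004 g4.7
b2 t24.09 [0.4679 0.0298 0.1089] F [-2.4 -0.4  8.3] w-0.0000 g4.9
b3 t24.34 [0.4679 0.0298 0.1079] F [-1.2 -0.3  9.2] w0.0002 g4.9
b4 t24.59 [0.4679 0.0298 0.1069] F [-1.4 -0.6 10. ] w0.0000 g4.9
b5 t24.84 [0.4679 0.0298 0.1059] F [-2.6  0.4 10. ] w0.0005 g4.9
b6 t25.09 [0.4678 0.0298 0.1049] F [-0.6  0.2  9.9] w0.0002 g5.0
b7 t25.34 [0.4679 0.0298 0.104 ] F [-2.3  0.5 10.1] w0.0002 g5.0
b8 t25.59 [0.4679 0.0298 0.103 ] F [-1.6  0.  10.3] w0.0001 g5.0
b9 t25.84 [0.4679 0.0298 0.102 ] F [-2.5 -0.4 10.5] w-0.0002 g5.0
b10 t26.09 [0.468  0.0298 0.1014] F [-3.2 -0.7 16.7] w-0.0002 g8.7
up t27.68 [0.4879 0.0317 0.1959] F [-0.1 -1.1 -0.1] w0.0001 g0.0
th0.10 t28.30 [0.4819 0.0312 0.1689] F [-
[... 192 characters left out ...]
299 0.1146] F [-2.6 -0.  10.2] w-0.0003 g4.8
b1 t30.00 [0.4686 0.0298 0.1101] F [-1.9 -0.1  8.7] w0.0001 g4.8
b2 t30.25 [0.4686 0.0298 0.1092] F [-2.7 -1.   9.5] w-0.0006 g5.0
b3 t30.50 [0.4686 0.0298 0.1082] F [-2.  -1.  10.2] w0.0001 g5.1
b4 t30.75 [0.4686 0.0298 0.1072] F [-2.8 -0.1  9.7] w-0.0001 g5.1
b5 t31.00 [0.4686 0.0298 0.1062] F [-2.8 -0.3 10.5] w0.0001 g5.1
b6 t31.25 [0.4686 0.0298 0.1052] F [-2.2  0.3  9.3] w0.0003 g5.1
b7 t31.50 [0.4686 0.0298 0.1042] F [-3.2 -1.  11. ] w-0.0002 g5.1
b8 t31.75 [0.4687 0.0298 0.1033] F [-2.9 -0.4 10.2] w-0.0001 g5.1
b9 t32.00 [0.4687 0.0298 0.1022] F [-2.2 -0.4 10.3] w-0.0002 g5.1
b10 t32.25 [0.4687 0.0298 0.1016] F [-4.8 -0.5 15.9] w0.0002 g8.0
```

View pics/s6.png

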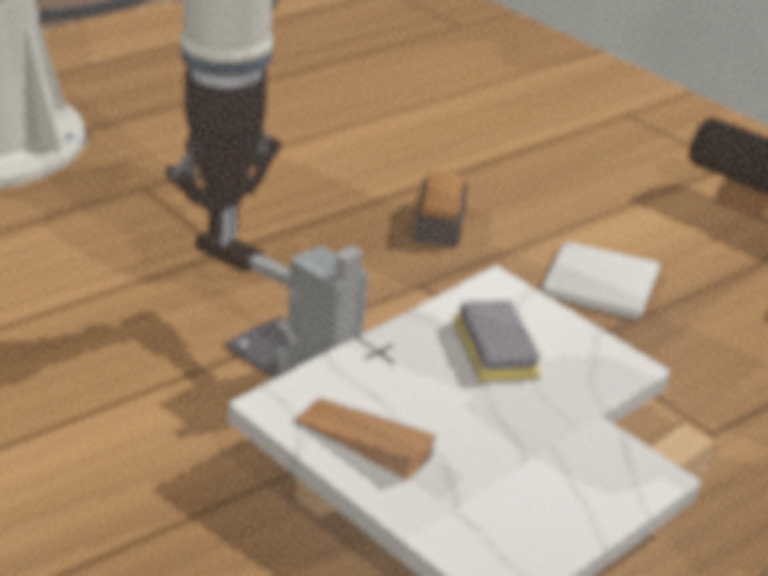

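The cross has risen from (375,364) to (378,352), about 14–16 mm, and the jack stands upright. One more stroke gets it to mid-range.

Run:
```python
from h import *
release(); press(14.5)
bot.dwell(.5); st("hold")
a=shot("scene","s7.png",crop=(240,180,380,285),k=5.5)
b=shot("top")
f=lambda r,x,y,w,h,k:cv2.resize(r["frame"][y:y+h,x:x+w,::-1],None,fx=k,fy=k,interpolation=cv2.INTER_CUBIC)
A=f(a,260,190,80,80,5);B=f(b,230,140,80,80,5)
cv2.imwrite("pics/s7.png",np.hstack([A,B]))
import pickle;pickle.dump((a,b),open("s7.pkl","wb"))
```

```text
up t33.89 [0.4879 0.0317 0.1959] F [ 0.2 -0.6  0.8] w0.0003 g0.0
th0.10 t34.51 [0.4819 0.0311 0.1689] F [-0.3  0.1  4.3] w0.0002 g1.5
th0.25 t35.00 [0.4756 0.0305 0.1505] F [-0.8 -0.6  7.9] w0.0003 g4.0
th0.40 t35.49 [0.4709 0.03   0.1306] F [-1.7 -0.1  9.6] w-0.0001 g4.7
th0.52 t35.91 [0.4688 0.0298 0.1146] F [-2.6 -0.5  9.6] w-0.0002 g4.9
b1 t36.21 [0.4687 0.0298 0.1101] F [-2.4  0.1  9.6] w-0.0004 g4.7
b2 t36.46 [0.4686 0.0298 0.1092] F [-3.4 -0.7 10.1] w0.0003 g5.0
b3 t36.71 [0.4686 0.0298 0.1082] F [-3.2  0.5  9.6] w0.0001 g5.1
b4 t36.96 [0.4686 0.0298 0.1073] F [-2.3 -1.   9.8] w-0.0001 g5.1
b5 t37.21 [0.4686 0.0298 0.1062] F [-3.2  0.4 10.2] w0.0002 g5.2
b6 t37.46 [0.4686 0.0298 0.1052] F [-3.4 -0.1  9.8] w-0.0004 g5.2
b7 t37.71 [0.4687 0.0298 0.1042] F [-2.2 -0.3  9.5] w-0.0001 g5.2
b8 t37.96 [0.4687 0.0298 0.1033] F [-2.2 -0.  10.5] w0.0001 g5.2
b9 t38.21 [0.4687 0.0298 0.1023] F [-2.1 -0.5 11. ] w-0.0002 g5.2
b10 t38.46 [0.4688 0.0298 0.1016] F [-4.1 -0.6 15. ] w0.0006 g8.0
hold t38.96 [0.4688 0.0298 0.1016] F [-4.3 -0.6 14.9] w0.0002 g7.9
```

View pics/s7.png

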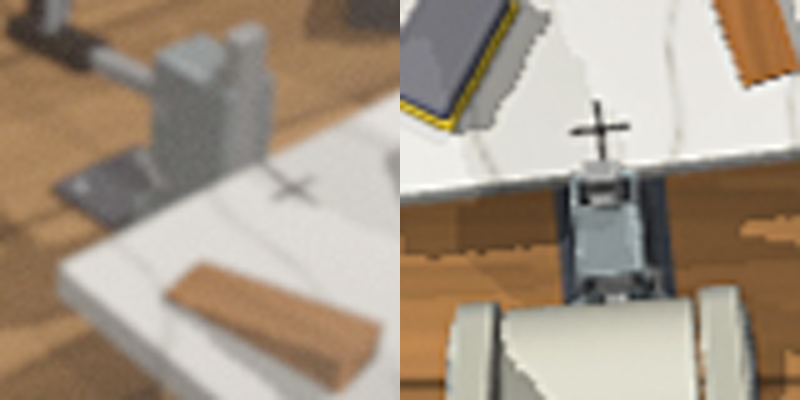

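The cross is at (293,188) in the scene crop and (600,129) in the top crop, and the jack is flat and square. I'll triangulate it, plus a baseline check against the first frames.

Run:
```python
from h import *
import pickle
a,b=pickle.load(open("s7.pkl","rb"))
P=lambda r:np.array(r["intrinsics"])@np.array(r["view"])[:3]
def tri(u,v):
    X=cv2.triangulatePoints(P(a),P(b),np.array(u,float).reshape(2,1),np.array(v,float).reshape(2,1))[:,0];return X[:3]/X[3]
g=lambda u,v,k,x,y:((u+.5)/k-.5+x,(v+.5)/k-.5+y)
print("now",tri(g(293,188,5,260,190),g(200,129,5,230,140)))
print("start",tri(g(375,364,3.2,200,120),g(363,293,6,210,120)))
J=lambda u,v:world(b,*g(u-400,v,5,230,140),.125)
h=[J(*p) for p in((570,180),(638,178),(648,272),(576,278))]
print("front mid",(h[0]+h[1])/2)
```

```text
now [0.68332393 0.05067955 0.07744911]
start [0.67998931 0.05050959 0.05426006]
front mid [0.64207723 0.04648303 0.125     ]
```

The edge has risen about 23 mm, the toe is within about 4 mm of the cross, and the lever is held on its stop.

```bash
python3 -c "
from h import *
st(); print(hand_in())"
```

```text
t39.06 [0.4688 0.0298 0.1016] F [-3.3 -0.3 15.3] w0.0005 g7.9
the job is handed in; nothing more can be done
None
```

Job handed in at 39 s: the jack is under the cross, the edge is up about 23 mm by camera after four full strokes, and the lever is held on its stop; hand-in returned no verdict.

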